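Set up the drinks station from the mixed counter

TASK

Pick the four drinks things out from among the stationery and put each into its own holder on the counter: stand the honey jar in the square wooden tray, the coffee tamper in the round recess of the square black block and the cocoa shaker in the small round brass cup holder, and lay the teaspoon flat and lengthwise in the long wooden tray. Leave the hand stamp and the marker pen where they are, and let go of everything at the end.

Things in the scene. Friction and masses are not known exactly. Their poses are not given: they have to be found in the camera images.
- honey_jar: Upright honey jar with amber contents, pale label and dark lid, 69 mm across, 115 mm tall, about 0.48 kg. The straight body is 69 mm across; the lid is 62 mm across, from 100 to 115 mm up. Origin: centre of its underside, z up.
- tamper: Upright coffee tamper: a round steel foot 58 mm across and 30 mm high, above it a dark brown wooden knob (36 mm across at most), 95 mm tall in all, about 0.36 kg. Grip the knob, 55 to 85 mm up. Origin: centre of its underside, z up.
- cocoa_shaker: Upright round light grey metal shaker with a domed top, 50 mm across, 92 mm tall; its sides are straight up to about 70 mm. Origin: centre of its underside, z up.
- teaspoon: Steel teaspoon lying flat on the counter, 142 mm long along its y axis, 8 mm high, about 0.03 kg. The bowl (28 mm wide) is at its -y end, the handle runs from y = -15 mm to its +y end and is 8 to 12 mm wide. Origin: middle of its length, on its underside, z up.
- jar_tray: Fixed square open dark wooden tray, 100 x 100 mm outside, 22 mm high, walls 5 mm (90 mm square inside), floor 5 mm above the counter. Holder of the honey jar. Origin: centre of its underside, z up, x and y along its sides.
- tamper_dock: Fixed square black block, 92 x 92 mm and 18 mm high, with one round recess 74 mm across and 12 mm deep in its middle (floor 6 mm above the counter). Holder of the tamper. Origin: centre of its underside, z up.
- shaker_ring: Fixed round shallow brass cup holder, 76 mm across outside, 64 mm inside, 18 mm high, floor 5 mm above the counter. Holder of the cocoa shaker. Origin: centre of its underside, z up.
- spoon_tray: Fixed long open dark wooden tray, 68 mm (its x) by 178 mm (its y) outside, 14 mm high, walls 4 mm, floor 4 mm above the counter (60 x 170 mm inside). Holder of the teaspoon, bowl at either end. Origin: centre of its underside, z up.
- stamp: Bystander: hand stamp with a wooden knob on a rectangular wooden foot 45 x 30 mm, 70 mm tall. Stays where it is. Origin: centre of its underside, z up.
- marker: Bystander: black marker pen with a light cap end, 128 mm long along its y axis, 17 mm thick, lying on the counter. Stays where it is. Origin: middle of its length, on its underside.
Mind the look-alikes: they are no part of the job. Leave any pink or purple look-alike of the cocoa_shaker alone.

How it is judged:
By the outcome, as a careful person would: the job done as asked, in the order asked, and still so for the second after the job is handed in, with the robot touching nothing.
It also fails if it takes over 102 s, if anything falls off the work surface, if the arm or the gripper's body presses on something with over 40 N, if the wrist force passes 120 N, or if a joint passes its speed limit or range.

ROBOT

A 7-joint arm with a two-finger parallel gripper is mounted at the origin on a cart in front of the work surface, level with it; the furniture and walls round the work are solid. World frame = base frame: x ahead of the robot, y to its left, z up, the work surface at z = 0. Lengths are in m, angles in rad, forces in N, time in s.
With the tool pointing down it reaches from about 0.4 to 0.85 m from the base axis. Payload 4.4 kg.
Tool frame: the origin (TCP) lies on the centre line of the jaws, within the pads' length; the fingertips stand nose_length ahead of it and the grasp point (between the pads) lies 11 mm behind it (nose_length is the distance from the TCP to the fingertips, in m); z points along the fingers, y is the line along which they close (so a half turn about z gives the same grasp; the last joint's range is limited). The gripper opens to 94 mm and grips with 3 to 60 N. Pads are 16 mm wide; open, the fingers measure 119 mm over their backs; the gripper's body (75 mm by 177 mm) begins 78 mm behind the grasp point.
Start: joints at [-1.215, 0.628, 0.038, 1.517, -0.027, 0.996, -0.02], TCP at [0.266, 0.593, 0.213] pointing down, gripper open.
Joint ranges: [-3.06, 3.06], [-0.37, 2.12], [-1.25, 1.32], [0.18, 2.47], [-1.1, 4.24], [0.23, 1.98], [-2.94, 2.94]. Speed limits (rad/s): [2.57, 2.57, 3.14, 3.14, 3.14, 3.14, 3.14].

INTERFACE

Orientations are given as a unit quaternion [x, y, z, w].
In Python, from station import get_obs, grab_frame, camera_model, close_job, regions_of, tip_of, nose_length gives the robot as it stands. The module is installed in compiled form; this text tells all that it offers.
- The arm moves only by the tool drive_tool, never from a script. Its argument "rows" is a list of rows, each an object with "jaw": the finger opening in mm, from 0 to 94; "slide": the shift along the tool's x, y, z as a fraction of full scale, a list of three; "delta_rot": the turn, a rotation vector about the tool's x, y, z as a fraction of full scale, a list of three. In form: [{"jaw": jaw, "slide": [dx, dy, dz], "delta_rot": [rx, ry, rz]}, ...]. A call has exactly 5 rows; each row shifts and turns the commanded pose from where the row before left it, along the tool's axes as they then stand; what a row does not reach is not made up. Full scale, the value 1, is 100 mm for a shift and 180 degrees for a turn. A row lasts 1/8 s, in which the tool goes at most 62.5 mm and 10.7 degrees, less where a joint would pass 70% of its speed; a pose out of reach is approached as far as the arm can. A call with a number of a shift or a turn outside -1 to 1 is refused whole. A call with a gripper value outside its range is refused whole. The fingers move at their own pace and stop on an object; "squeeze" is the grip in N (left out, the last holds). Time passes only in rows, so rows that do not move let the fingers close, or fill a call up. It gives the time, the measured TCP pose, the force, the opening and the grip force at its end, in the units of the state.
- get_obs(): the state, without advancing time (a new reading comes with each control period).
- grab_frame(name): name is "scene" or "top" or "wrist"; returns the picture (480x640x3 uint8, blue, green, red); there is no depth.
- camera_model(name): a dict with "fov_y" (degrees; the focal length in pixels is half the picture's height over the tangent of half this angle, whatever the lens; pixels are square), "cx", "cy" (the principal point, pixels), "xyz" and "rotation" of the camera in the world; the wrist camera has in their place "mount" (4x4, takes a point from camera to tool coordinates, whose origin is the TCP and whose axes are the flange's). Camera axes: x right, y down, z forward; pixel columns grow to the right and rows downward; lengths in m; the calibration is good to about 2 mm. A picture is of the moment at which its call begins: read the wrist's pose just before it. camera_model takes no time and is no camera call.
- close_job(): hands the job in; it is judged then, once.
Trained networks look in the newest picture that a camera, given by its name, has taken for a name from the list of things; names that differ only in an ending like _2 or _b are one class to them, and where a whole thing is asked for, a point or a joint stands for the part that bears it (a point fixed in the world has none). Each returns a list of dicts, best first, with "confidence" (0 to 1); they miss things now and then, are a little off and sometimes report something else, mostly with a low value. They report only what shows in the picture. A call takes as long as a camera call. They do not tell look-alikes from the thing itself.
- regions_of(target, camera): "pixels" (480x640 bool, what is visible of it) and "box" ([left, top, width, height] in pixels, round what is visible of it).
- tip_of(target, camera): "xy" ([column, row] in pixels: a listed point, or the origin of a listed thing).
The state is a dict: "t": time; "joint_pos": joint angles; "qd": joint speeds; "effort": joint torques, N m; "tcp_pos": TCP position; "tcp_rot": TCP orientation; "force": force on the tool from outside, world axes, zero at the start; "ft_torque": the same for the moment, N m; "width": finger opening in m; "grasp_force": force on a finger pad.
Only numpy, scipy, OpenCV 4.12 (cv2) and the standard library are available. Lean on these libraries where they do the work, as an engineer would, in place of code of your own. Each camera call takes 0.05 s, during which the arm holds its last target. There are 200 camera calls.

## Working session

There is one attempt and no reset: what is moved stays moved. The work goes in short steps, Python scripts to look and compute and a tool call to move; the robot and the scene stay as the last step left them, time stands still between calls to the robot, and variables do not carry over. Pictures are saved under pics/ and viewed, at most 14 in all, crops included, and the job is handed in when it is done.

Besides the shell and the picture viewer there is one more tool, called after "Emit:" by a JSON object that holds its "method" and its "body". drive_tool: Moves the arm, as the interface text tells. Its arguments: {"type":"object","properties":{"rows":{"type":"array"},"squeeze":{"type":"number"}},"required":["rows"]}

```bash
mkdir -p pics; ls; python3 - <<'E'
from station import *
import cv2
print(get_obs()); print(nose_length)
for n in("scene","top","wrist"):
    print(n,camera_model(n)); cv2.imwrite(f"pics/{n}0.png",grab_frame(n))
E
```

```text
pics
{'t': 0.0, 'joint_pos': array([-1.21477478,  0.62932926,  0.03844206,  1.51831041, -0.02700531,
        0.99626641, -0.02001033]), 'qd': array([ 0.00070441, -0.0008652 ,  0.00013232, -0.00061461, -0.00032548,
        0.00175358, -0.0006851 ]), 'effort': array([ 5.02447381e-05, -5.49727678e+01,  1.14367839e+00, -1.86631751e+01,
       -5.21422515e-02,  2.37542822e-02,  1.48663667e-04]), 'tcp_pos': array([0.26584506, 0.59247844, 0.21258344]), 'tcp_rot': array([ 2.09356362e-01,  9.77838999e-01, -8.79601729e-04, -1.79614631e-04]), 'force': array([ 0.41364314, -0.06953651, -0.26096984]), 'ft_torque': array([-0.03848079,  0.01774084, -0.00854063]), 'grasp_force': 0.0, 'width': 0.09395437396896028}
0.008
scene {'fov_y': 50.789480039914025, 'cx': 314.0517216994161, 'cy': 238.79592618128245, 'xyz': array([-0.12272599, -0.42604757,  0.72645808]), 'rotation': array([ 0.79334199, -0.4329287 ,  0.20727673, -0.37445639])}
top {'fov_y': 47.00967067427748, 'cx': 324.0556158026009, 'cy': 227.7338786319845, 'xyz': array([ 2.87761147e-01, -8.51142971e-04,  1.38227050e+00]), 'rotation': array([-0.69612972,  0.71168832, -0.06630398,  0.06713371])}
wrist {'fov_y': 70.81115279904499, 'cx': 319.32988360839875, 'cy': 240.02102640009272, 'mount': array([[-3.78494409e-04, -9.57800096e-01, -2.87434920e-01,
         8.32659832e-02],
       [ 9.99999363e-01, -5.68473428e-05, -1.12737095e-03,
         6.67860482e-04],
       [ 1.06345609e-03, -2.87435164e-01,  9.57799507e-01,
        -1.69640789e-01],
       [ 0.00000000e+00,  0.00000000e+00,  0.00000000e+00,
         1.00000000e+00]])}
```

View pics/top0.png

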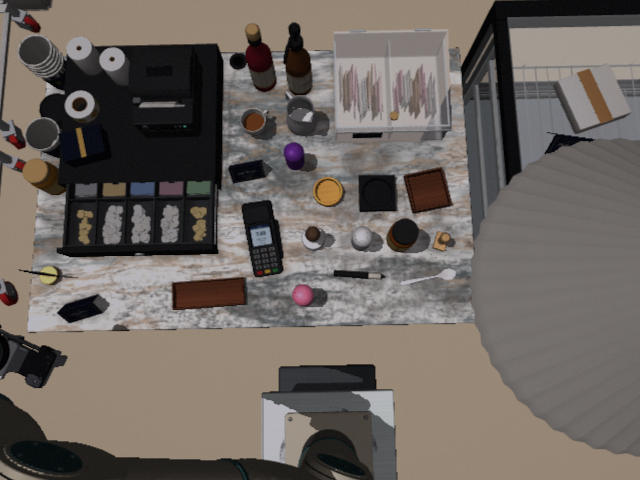

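View pics/scene0.png

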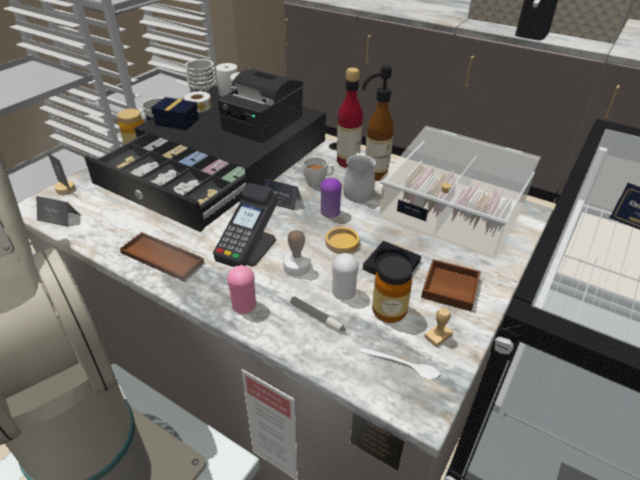

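The top view shows the jar (403,235), tamper (314,237), grey shaker (362,238) and spoon (430,277). The holders are the jar tray (428,190), dock (377,193), ring (328,192) and spoon tray (209,294). The stamp is at (442,241) and the marker at (358,274).

Shaker candidates are grey (362,238), pink (303,295) and purple (294,155), plus the metal jug (300,115). I choose the grey one. The tamper could be confused with the stamp (442,241), and the spoon with the marker (358,274).

```bash
cat > h.py <<'E'
import numpy as np, cv2
from scipy.spatial.transform import Rotation as R
from station import *
def ray(cam,px,obs=None):
    m=camera_model(cam); f=240/np.tan(np.radians(m['fov_y'])/2)
    px=np.atleast_2d(np.asarray(px,float))
    d=np.c_[(px[:,0]-m['cx'])/f,(px[:,1]-m['cy'])/f,np.ones(len(px))]
    if cam=='wrist':
        A=R.from_quat(obs['tcp_rot']).as_matrix(); M=m['mount']
        return obs['tcp_pos']+A@M[:3,3], d@(A@M[:3,:3]).T
    return m['xyz'], d@R.from_quat(m['rotation']).as_matrix().T
def at(cam,px,z,obs=None):
    o,d=ray(cam,px,obs); return (o+d*((z-o[2])/d[:,2])[:,None])[:,:2]
E
cat > m.py <<'E'
from h import *
H=dict(honey_jar=.115,tamper=.095,cocoa_shaker=.092,teaspoon=.004,jar_tray=.022,tamper_dock=.018,shaker_ring=.018,spoon_tray=.014,stamp=.07,marker=.0085)
for cam in('top','scene'):
    im=grab_frame(cam)
    for n,h in H.items():
        for r in tip_of(n,cam)[:3]:
            if r['confidence']>.3: print(cam,n,'tip',np.round(r['xy']),round(r['confidence'],2),at(cam,r['xy'],0).round(3)[0])
        if cam=='top':
          for r in regions_of(n,cam)[:3]:
            if r['confidence']<.3: continue
            c,_=cv2.findContours(r['pixels'].astype(np.uint8),0,1); c=max(c,key=cv2.contourArea)[:,0]
            w=at(cam,c,h); q=cv2.minAreaRect((w*1000).astype(np.float32))
            print('   reg',r['box'],round(r['confidence'],2),'rect@top c',np.round(q[0]),'size',np.round(q[1]),'ang',round(q[2],1))
im=cv2.imread('pics/scene0.png')[220:370,220:470]; cv2.imwrite('pics/crop.png',cv2.resize(im,None,fx=3,fy=3,interpolation=2))
E
python3 m.py
```

```text
top honey_jar tip [397. 239.] 0.71 [ 0.518 -0.187]
   reg [388.0, 218.1, 29.7, 31.6] 0.82 rect@top c [ 510. -185.] size [65. 82.] ang 61.3
top tamper tip [312. 239.] 0.71 [0.524 0.029]
   reg [301.0, 223.9, 26.9, 25.8] 0.63 rect@top c [511.  23.] size [55. 55.] ang 88.7
top cocoa_shaker tip [300. 296.] 0.92 [0.381 0.062]
top cocoa_shaker tip [291. 162.] 0.71 [0.729 0.08 ]
top cocoa_shaker tip [362. 243.] 0.7 [ 0.511 -0.097]
   reg [292.8, 281.0, 22.1, 25.4] 0.96 rect@top c [378.  50.] size [42. 49.] ang 89.3
   reg [283.2, 141.4, 22.8, 33.0] 0.94 rect@top c [717.  67.] size [49. 66.] ang 89.1
   reg [353.8, 225.5, 17.9, 25.7] 0.83 rect@top c [508. -90.] size [49. 56.] ang 43.6
top teaspoon tip [426. 278.] 0.76 [ 0.418 -0.256]
   reg [398.9, 269.9, 56.4, 16.1] 0.78 rect@top c [ 423. -258.] size [ 25. 139.] ang 6.6
top jar_tray tip [426. 191.] 0.95 [ 0.643 -0.267]
   reg [404.5, 168.5, 49.1, 42.7] 0.59 rect@top c [ 641. -268.] size [105. 104.] ang 10.6
top tamper_dock tip [378. 194.] 0.88 [ 0.638 -0.142]
   reg [360.1, 174.2, 32.3, 36.5] 0.59 rect@top c [ 636. -138.] size [96. 94.] ang
[... 612 characters left out ...]
ze [125.  17.] ang 85.1
scene honey_jar tip [390. 310.] 0.82 [ 0.521 -0.191]
scene tamper tip [294. 266.] 0.56 [0.526 0.036]
scene cocoa_shaker tip [341. 292.] 0.75 [ 0.513 -0.088]
scene cocoa_shaker tip [327. 215.] 0.56 [0.72  0.072]
scene teaspoon tip [397. 365.] 0.74 [ 0.412 -0.258]
scene teaspoon tip [317. 315.] 0.34 [ 0.435 -0.08 ]
scene jar_tray tip [452. 290.] 0.91 [ 0.639 -0.272]
scene tamper_dock tip [390. 263.] 0.97 [ 0.646 -0.132]
scene shaker_ring tip [342. 245.] 0.71 [ 0.641 -0.014]
scene spoon_tray tip [161. 259.] 0.73 [0.389 0.289]
scene stamp tip [437. 334.] 0.79 [ 0.516 -0.291]
scene stamp tip [453. 286.] 0.42 [ 0.651 -0.271]
scene marker tip [317. 316.] 0.86 [ 0.433 -0.081]
```

View pics/crop.png

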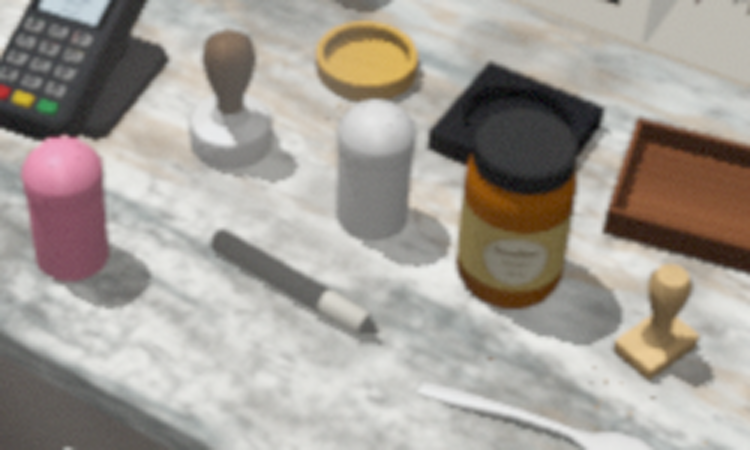

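The close crop confirms the choices: grey shaker (375,165), honey jar (515,200) and brown-knob tamper on its steel foot (230,95). The pink shaker (65,205) and the stamp (655,320) are separate and stay where they are.

```bash
cat >> h.py <<'E'
def plan(p,yaw,n):
    """rows from the present pose to TCP p, tool x at yaw deg, tool down"""
    o=get_obs(); A=R.from_quat(o['tcp_rot']); c,s=np.cos(np.radians(yaw)),np.sin(np.radians(yaw))
    B=R.from_matrix(np.array([[c,s,0],[s,-c,0],[0,0,-1]])); rv=(A.inv()*B).as_rotvec()
    st=(np.array(p)-o['tcp_pos'])/n
    print('at',o['tcp_pos'].round(4),'t',round(o['t'],2),'w',round(o['width']*1000,1),'rotdeg',np.degrees(rv).round(1),'step mm',(np.linalg.norm(st)*1000).round(1))
    for i in range(n):
        print('slide',((A*R.from_rotvec(rv*i/n)).inv().apply(st)*10).round(3).tolist(),'rot',(rv/n/np.pi).round(4).tolist())
E
python3 -c "
from h import *
plan([.53,-.13,.30],90,15)"
```

```text
at [0.2661 0.5931 0.2135] t 1.75 w 93.9 rotdeg [-0.  -0.  65.8] step mm 51.6
slide [-0.358, -0.368, -0.058] rot [-0.0, -0.0, 0.0244]
slide [-0.385, -0.339, -0.058] rot [-0.0, -0.0, 0.0244]
slide [-0.41, -0.309, -0.058] rot [-0.0, -0.0, 0.0244]
slide [-0.432, -0.277, -0.058] rot [-0.0, -0.0, 0.0244]
slide [-0.452, -0.243, -0.058] rot [-0.0, -0.0, 0.0244]
slide [-0.469, -0.207, -0.058] rot [-0.0, -0.0, 0.0244]
slide [-0.484, -0.171, -0.058] rot [-0.0, -0.0, 0.0244]
slide [-0.496, -0.133, -0.058] rot [-0.0, -0.0, 0.0244]
slide [-0.504, -0.095, -0.058] rot [-0.0, -0.0, 0.0244]
slide [-0.51, -0.056, -0.058] rot [-0.0, -0.0, 0.0244]
slide [-0.513, -0.017, -0.058] rot [-0.0, -0.0, 0.0244]
slide [-0.513, 0.022, -0.058] rot [-0.0, -0.0, 0.0244]
slide [-0.509, 0.062, -0.058] rot [-0.0, -0.0, 0.0244]
slide [-0.503, 0.1, -0.058] rot [-0.0, -0.0, 0.0244]
slide [-0.494, 0.139, -0.058] rot [-0.0, -0.0, 0.0244]
```

Emit:
{"method": "drive_tool", "body": {"rows": [{"jaw":94,"slide":[-0.358,-0.368,-0.17],"delta_rot":[0,0,0.0244]},{"jaw":94,"slide":[-0.385,-0.339,-0.17],"delta_rot":[0,0,0.0244]},{"jaw":94,"slide":[-0.41,-0.309,-0.17],"delta_rot":[0,0,0.0244]},{"jaw":94,"slide":[-0.432,-0.277,-0.17],"delta_rot":[0,0,0.0244]},{"jaw":94,"slide":[-0.452,-0.243,-0.17],"delta_rot":[0,0,0.0244]}]}}

```text
t: 2.38
tcp_pos: [0.3545, 0.3504, 0.2992]
tcp_rot: [0.393, 0.92, 0.0, 0.0]
force: [0.4, -0.2, 0.2]
width: 0.0938
grasp_force: 0.0
```

Emit:
{"method": "drive_tool", "body": {"rows": [{"jaw":94,"slide":[-0.469,-0.207,0],"delta_rot":[0,0,0.0244]},{"jaw":94,"slide":[-0.484,-0.171,0],"delta_rot":[0,0,0.0244]},{"jaw":94,"slide":[-0.496,-0.133,0],"delta_rot":[0,0,0.0244]},{"jaw":94,"slide":[-0.504,-0.095,0],"delta_rot":[0,0,0.0244]},{"jaw":94,"slide":[-0.51,-0.056,0],"delta_rot":[0,0,0.0244]}]}}

```text
t: 3.0
tcp_pos: [0.4424, 0.1095, 0.2988]
tcp_rot: [0.561, 0.828, 0.001, 0.0]
force: [-0.1, -0.5, 0.3]
width: 0.0938
grasp_force: 0.0
```

Emit:
{"method": "drive_tool", "body": {"rows": [{"jaw":94,"slide":[-0.513,-0.017,0],"delta_rot":[0,0,0.0244]},{"jaw":94,"slide":[-0.513,0.022,0],"delta_rot":[0,0,0.0244]},{"jaw":94,"slide":[-0.509,0.062,0],"delta_rot":[0,0,0.0244]},{"jaw":94,"slide":[-0.503,0.1,0],"delta_rot":[0,0,0.0244]},{"jaw":94,"slide":[-0.494,0.139,0],"delta_rot":[0,0,0.0244]}]}}

```text
t: 3.62
tcp_pos: [0.5303, -0.1315, 0.2987]
tcp_rot: [0.708, 0.706, 0.0, 0.0]
force: [0.8, 0.5, 0.7]
width: 0.0943
grasp_force: 0.0
```

Emit:
{"method": "drive_tool", "body": {"rows": [{"jaw":94,"slide":[0,0,0],"delta_rot":[0,0,0]},{"jaw":94,"slide":[0,0,0],"delta_rot":[0,0,0]},{"jaw":94,"slide":[0,0,0],"delta_rot":[0,0,0]},{"jaw":94,"slide":[0,0,0],"delta_rot":[0,0,0]},{"jaw":94,"slide":[0,0,0],"delta_rot":[0,0,0]}]}}

```text
t: 4.25
tcp_pos: [0.5297, -0.1293, 0.2986]
tcp_rot: [0.707, 0.707, 0.0, -0.0]
force: [-0.1, -0.3, 0.1]
width: 0.0938
grasp_force: 0.0
```

```bash
cat > w.py <<'E'
from h import *
import sys
o=get_obs(); im=grab_frame('wrist'); cv2.imwrite(sys.argv[1],im)
H=dict(honey_jar=.0,tamper=.0,cocoa_shaker=.0,teaspoon=.004,jar_tray=.022,tamper_dock=.018,shaker_ring=.018,spoon_tray=.014,stamp=.0,marker=.0085)
for n,h in H.items():
    if len(sys.argv)>2 and n not in sys.argv[2:]: continue
    for r in tip_of(n,'wrist')[:2]:
        if r['confidence']>.3: print(n,'tip',np.round(r['xy']),round(r['confidence'],2),at('wrist',r['xy'],0,o).round(4)[0])
    for r in regions_of(n,'wrist')[:2]:
        if r['confidence']<.3: continue
        c,_=cv2.findContours(r['pixels'].astype(np.uint8),0,1); c=max(c,key=cv2.contourArea)[:,0]
        q=cv2.minAreaRect((at('wrist',c,h,o)*1000).astype(np.float32))
        print('   reg',r['box'],round(r['confidence'],2),'rect@top c',np.round(q[0]),'size',np.round(q[1]),'ang',round(q[2],1))
E
python3 w.py pics/w1.png
```

```text
honey_jar tip [315. 246.] 0.85 [ 0.5245 -0.1945]
   reg [282.5, 224.0, 57.0, 74.5] 0.89 rect@top c [ 517. -218.] size [116.  80.] ang 89.9
tamper tip [313.  80.] 0.96 [0.5232 0.026 ]
   reg [291.1, 48.9, 46.6, 58.6] 0.91 rect@top c [524.  29.] size [59. 61.] ang 44.5
cocoa_shaker tip [199.  55.] 0.98 [0.3818 0.0544]
cocoa_shaker tip [309. 175.] 0.86 [ 0.5167 -0.0924]
   reg [146.5, 13.1, 69.1, 61.7] 0.95 rect@top c [361.  62.] size [58. 87.] ang 45.9
   reg [462.7, 0.0, 75.8, 66.3] 0.79 rect@top c [753.  84.] size [98. 58.] ang 22.2
teaspoon tip [244. 288.] 0.85 [ 0.4167 -0.261 ]
   reg [229.8, 245.3, 34.3, 86.3] 0.72 rect@top c [ 424. -258.] size [ 29. 142.] ang 4.8
jar_tray tip [393. 290.] 0.77 [ 0.6423 -0.2645]
   reg [358.4, 255.3, 70.6, 78.4] 0.64 rect@top c [ 642. -263.] size [100. 108.] ang 10.6
   reg [360.9, 175.0, 77.9, 68.7] 0.58 rect@top c [ 638. -138.] size [95. 96.] ang 89.9
shaker_ring tip [408. 111.] 0.96 [ 0.6464 -0.0108]
   reg [376.9, 77.4, 66.7, 63.7] 0.67 rect@top c [644. -13.] size [78. 74.] ang 0.0
   reg [289.7, 297.2, 32.6, 43.0] 0.71 rect@top c [ 507. -304.] size [66. 46.] ang 69.4
stamp tip [308. 310.] 0.67 [ 0.513  -0.2984]
   reg [289.4, 299.7, 31.6, 40.4] 0.75 rect@top c [ 507. -312.] size [64. 45.] ang 70.9
marker tip [247. 170.] 0.61 [ 0.4323 -0.0855]
   reg [236.6, 121.2, 17.0, 98.7] 0.65 rect@top c [431. -86.] size [127.  17.] ang 84.6
   reg [284.9, 156.4, 42.8, 48.0] 0.32 rect@top c [ 513. -101.] size [57. 58.] ang 25.8
```

View pics/w1.png

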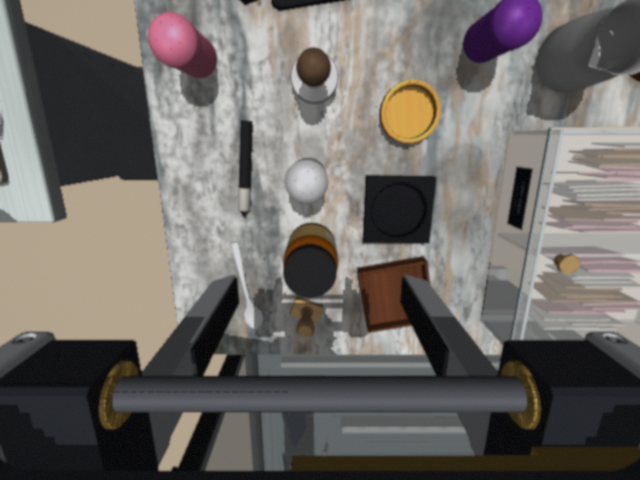

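The wrist view shows the jar lid (311,268), shaker dome (306,178) and tamper knob (314,68). It also shows the dock (399,209), ring (410,112), tray (395,295) and spoon (245,285). I'll cross-check the lid and knob centres.

```bash
python3 -c "
from h import *
o=get_obs()
for n,p,z in(('lid',(310.5,270),.115),('dome',(306,177),.08),('knob',(314,67),.078),('foot',(314,79),.02)): print(n,at('wrist',p,z,o).round(4))
plan([.519,-.189,.30],90,1)
"
```

```text
lid [[ 0.5208 -0.1869]]
dome [[ 0.5158 -0.0876]]
knob [[0.5255 0.0259]]
foot [[0.5248 0.0235]]
at [ 0.5298 -0.1301  0.2985] t 5.3 w 93.8 rotdeg [ 0. -0. -0.] step mm 59.9
slide [-0.589, -0.107, -0.015] rot [0.0, -0.0, -0.0003]
```

Emit:
{"method": "drive_tool", "body": {"rows": [{"jaw":94,"slide":[-0.295,-0.05,0],"delta_rot":[0,0,0]},{"jaw":94,"slide":[-0.295,-0.05,0.2],"delta_rot":[0,0,0]},{"jaw":94,"slide":[0,0,0.45],"delta_rot":[0,0,0]},{"jaw":94,"slide":[0,0,0.45],"delta_rot":[0,0,0]},{"jaw":94,"slide":[0,0,0.4],"delta_rot":[0,0,0]}]}}

```text
t: 5.92
tcp_pos: [0.5196, -0.189, 0.147]
tcp_rot: [0.707, 0.707, -0.0, -0.0]
force: [0.2, 0.8, 1.4]
width: 0.094
grasp_force: 0.0
```

Emit:
{"method": "drive_tool", "body": {"rows": [{"jaw":94,"slide":[0,0,0.4],"delta_rot":[0,0,0]},{"jaw":94,"slide":[0,0,0.35],"delta_rot":[0,0,0]},{"jaw":94,"slide":[0,0,0.19],"delta_rot":[0,0,0]},{"jaw":94,"slide":[0,0,0],"delta_rot":[0,0,0]},{"jaw":80,"slide":[0,0,0],"delta_rot":[0,0,0]}]}}

```text
t: 6.55
tcp_pos: [0.5203, -0.1895, 0.0552]
tcp_rot: [0.707, 0.707, 0.0, 0.001]
force: [-0.0, 0.9, -0.4]
width: 0.087
grasp_force: 0.0
```

Emit:
{"method": "drive_tool", "body": {"squeeze": 30, "rows": [{"jaw":60,"slide":[0,0,0],"delta_rot":[0,0,0]},{"jaw":60,"slide":[0,0,0],"delta_rot":[0,0,0]},{"jaw":60,"slide":[0,0,0],"delta_rot":[0,0,0]},{"jaw":60,"slide":[0,0,0],"delta_rot":[0,0,0]},{"jaw":60,"slide":[0,0,0],"delta_rot":[0,0,0]}]}}

```text
t: 7.18
tcp_pos: [0.5192, -0.1891, 0.0552]
tcp_rot: [0.707, 0.707, -0.0, -0.0]
force: [-2.5, 0.0, 6.4]
width: 0.0663
grasp_force: 30.0
```

```bash
python3 w.py pics/w2.png honey_jar
```

```text
honey_jar tip [316. 264.] 0.75 [ 0.5179 -0.1904]
   reg [239.1, 217.6, 158.7, 211.9] 0.87 rect@top c [ 519. -221.] size [126. 122.] ang 89.2
```

View pics/w2.png

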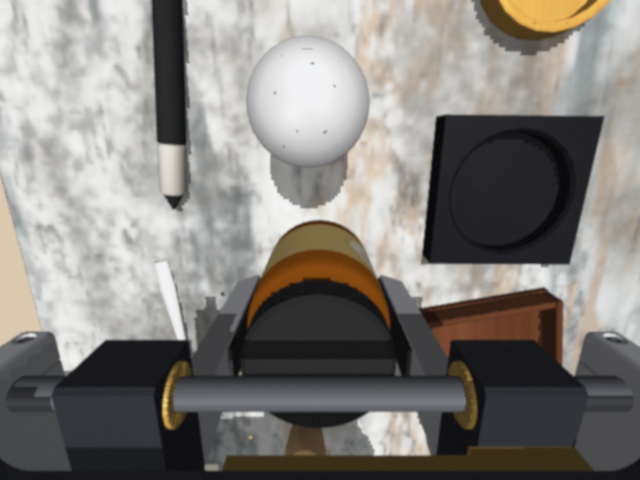

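The jar is centred between the pads: lid (320,350), fingers at (240,320) and (395,320). Next I lift it and carry it to the tray.

Emit:
{"method": "drive_tool", "body": {"rows": [{"jaw":60,"slide":[0,0,-0.25],"delta_rot":[0,0,0]},{"jaw":60,"slide":[0,0,-0.35],"delta_rot":[0,0,0]},{"jaw":60,"slide":[-0.15,0.25,0],"delta_rot":[0,0,0]},{"jaw":60,"slide":[-0.18,0.28,0],"delta_rot":[0,0,0]},{"jaw":60,"slide":[-0.18,0.28,0],"delta_rot":[0,0,0]}]}}

```text
t: 7.95
tcp_pos: [0.6009, -0.2398, 0.1137]
tcp_rot: [0.707, 0.707, -0.0, -0.001]
force: [-0.2, -0.4, -4.7]
width: 0.0659
grasp_force: 30.0
```

Emit:
{"method": "drive_tool", "body": {"rows": [{"jaw":60,"slide":[-0.15,0.25,0],"delta_rot":[0,0,0]},{"jaw":60,"slide":[-0.11,0.163,0],"delta_rot":[0,0,0]},{"jaw":60,"slide":[0,0,0.15],"delta_rot":[0,0,0]},{"jaw":60,"slide":[0,0,0.1],"delta_rot":[0,0,0]},{"jaw":60,"slide":[0,0,0],"delta_rot":[0,0,0]}]}}

```text
t: 8.57
tcp_pos: [0.6398, -0.2646, 0.0874]
tcp_rot: [0.707, 0.707, -0.001, -0.002]
force: [-0.2, -0.2, -5.4]
width: 0.0659
grasp_force: 30.0
```

```bash
python3 w.py pics/w3.png honey_jar jar_tray
```

```text
honey_jar tip [320. 266.] 0.93 [ 0.6406 -0.2794]
honey_jar tip [ 42. 246.] 0.66 [ 0.4186 -0.2618]
   reg [243.2, 218.0, 157.5, 210.8] 0.76 rect@top c [ 639. -313.] size [145. 139.] ang 89.4
   reg [104.3, 259.7, 89.3, 78.2] 0.63 rect@top c [ 495. -314.] size [89. 52.] ang 53.2
   reg [243.4, 177.5, 151.3, 104.0] 0.82 rect@top c [ 641. -252.] size [100.  78.] ang 10.6
   reg [0.0, 0.0, 19.6, 91.9] 0.36 rect@top c [ 447. -126.] size [53. 10.] ang 74.9
```

View pics/w3.png

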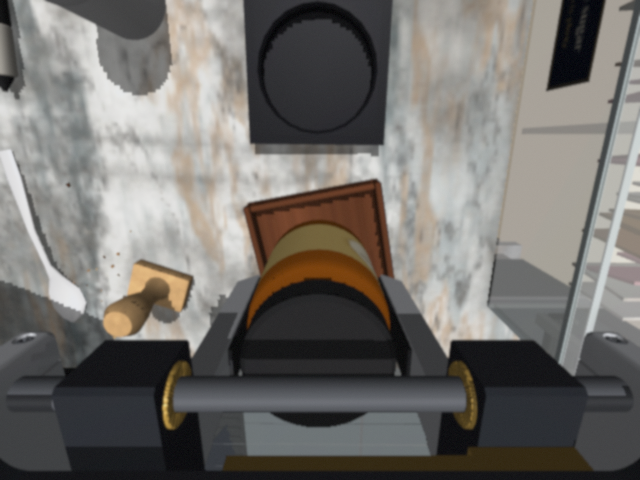

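```bash
python3 -c "
from h import *
o=get_obs()
w=at('wrist',[(246,207),(380,181)],.022,o); e=w[1]-w[0]; L=np.linalg.norm(e); n=np.array([e[1],-e[0]])/L
print(w.round(4),L, w.mean(0)+n*.05, np.degrees(np.arctan2(e[1],e[0]))); print(o['tcp_pos'])
"
```

```text
[[ 0.5907 -0.2288]
 [ 0.6854 -0.2105]] 0.09648250761034606 [ 0.64753965 -0.26873775] 10.908495267223685
[ 0.64217413 -0.26617036  0.09010505]
```

The tray's far edge runs from (246,207) to (380,181), so the jar is centred within about 3 mm. Now I lower and release.

Emit:
{"method": "drive_tool", "body": {"rows": [{"jaw":60,"slide":[-0.01,0.01,0.15],"delta_rot":[0,0,0]},{"jaw":60,"slide":[0,0,0.1],"delta_rot":[0,0,0]},{"jaw":60,"slide":[0,0,0.045],"delta_rot":[0,0,0]},{"jaw":60,"slide":[0,0,0],"delta_rot":[0,0,0]},{"jaw":60,"slide":[0,0,0],"delta_rot":[0,0,0]}]}}

```text
t: 9.45
tcp_pos: [0.642, -0.2666, 0.0602]
tcp_rot: [0.707, 0.707, -0.0, -0.001]
force: [-4.0, 3.0, 4.1]
width: 0.0662
grasp_force: 30.0
```

Emit:
{"method": "drive_tool", "body": {"rows": [{"jaw":94,"slide":[0,0,0],"delta_rot":[0,0,0]},{"jaw":94,"slide":[0,0,0],"delta_rot":[0,0,0]},{"jaw":94,"slide":[0,0,0],"delta_rot":[0,0,0]},{"jaw":94,"slide":[0,0,0],"delta_rot":[0,0,0]},{"jaw":94,"slide":[0,0,-0.2],"delta_rot":[0,0,0]}]}}

```text
t: 10.07
tcp_pos: [0.6418, -0.2666, 0.0791]
tcp_rot: [0.707, 0.707, -0.001, -0.001]
force: [-0.2, -0.1, -0.4]
width: 0.0943
grasp_force: 0.0
```

Emit:
{"method": "drive_tool", "body": {"rows": [{"jaw":94,"slide":[0,0,-0.4],"delta_rot":[0,0,0]},{"jaw":94,"slide":[0,0,-0.4],"delta_rot":[0,0,0]},{"jaw":94,"slide":[0,0,-0.4],"delta_rot":[0,0,0]},{"jaw":94,"slide":[0.4,-0.15,0],"delta_rot":[0,0,0]},{"jaw":94,"slide":[0.5,-0.2,0],"delta_rot":[0,0,0]}]}}

```text
t: 10.7
tcp_pos: [0.6083, -0.1778, 0.2021]
tcp_rot: [0.708, 0.706, 0.001, 0.002]
force: [-0.2, 0.9, -0.4]
width: 0.0941
grasp_force: 0.0
```

Emit:
{"method": "drive_tool", "body": {"rows": [{"jaw":94,"slide":[0.5,-0.2,0],"delta_rot":[0,0,0]},{"jaw":94,"slide":[0.5,-0.2,0],"delta_rot":[0,0,0]},{"jaw":94,"slide":[0.5,-0.2,0],"delta_rot":[0,0,0]},{"jaw":94,"slide":[0.5,-0.2,0],"delta_rot":[0,0,0]},{"jaw":94,"slide":[0,0,0],"delta_rot":[0,0,0]}]}}

```text
t: 11.32
tcp_pos: [0.5271, 0.0281, 0.201]
tcp_rot: [0.705, 0.71, 0.001, -0.001]
force: [0.0, -0.2, 0.9]
width: 0.0941
grasp_force: 0.0
```

```bash
python3 w.py pics/w4.png honey_jar jar_tray tamper tamper_dock; python3 -c "
from h import *
plan([.524,.028,.17],90,1)"
```

```text
honey_jar tip [404. 433.] 0.83 [ 0.6473 -0.2757]
   reg [378.7, 414.2, 59.9, 42.0] 0.74 rect@top c [ 653. -279.] size [84. 71.] ang 0.2
tamper tip [314. 217.] 0.78 [0.5221 0.0285]
   reg [293.3, 192.3, 48.0, 66.7] 0.82 rect@top c [525.  17.] size [59. 75.] ang 0.4
jar_tray tip [400. 427.] 0.73 [ 0.6414 -0.2649]
   reg [362.6, 410.9, 82.3, 48.3] 0.87 rect@top c [ 607. -255.] size [43. 69.] ang 0.2
tamper_dock tip [404. 346.] 0.74 [ 0.6363 -0.137 ]
   reg [365.8, 315.3, 71.1, 58.7] 0.77 rect@top c [ 631. -124.] size [81. 84.] ang 0.3
at [0.5284 0.0218 0.2   ] t 11.78 w 93.9 rotdeg [ 0.   0.  -0.2] step mm 30.9
slide [0.062, -0.044, 0.3] rot [0.0, 0.0001, -0.0009]
```

View pics/w4.png

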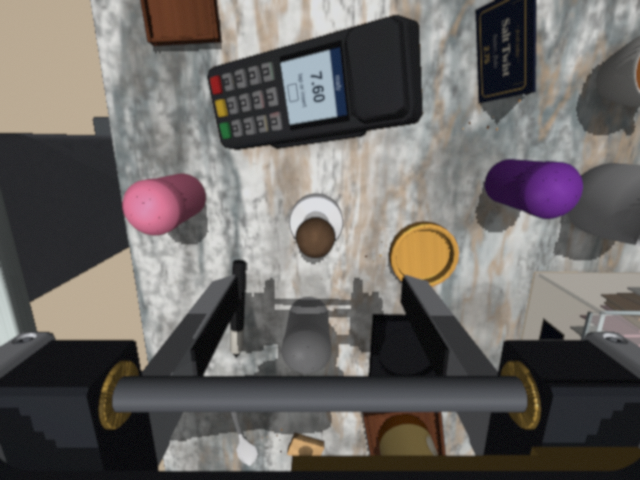

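The jar stands in its tray (405,435). The tamper knob is at (315,238) and its foot at (316,217).

Emit:
{"method": "drive_tool", "body": {"rows": [{"jaw":70,"slide":[0.05,-0.04,0.25],"delta_rot":[0,0,0]},{"jaw":70,"slide":[0,0,0.4],"delta_rot":[0,0,0]},{"jaw":70,"slide":[0,0,0.4],"delta_rot":[0,0,0]},{"jaw":70,"slide":[0,0,0.25],"delta_rot":[0,0,0]},{"jaw":70,"slide":[0,0,0.11],"delta_rot":[0,0,0]}]}}

```text
t: 12.4
tcp_pos: [0.5235, 0.0273, 0.0576]
tcp_rot: [0.708, 0.706, -0.001, -0.001]
force: [-0.5, 0.4, 0.0]
width: 0.0702
grasp_force: 0.0
```

Emit:
{"method": "drive_tool", "body": {"rows": [{"jaw":70,"slide":[0,0,0],"delta_rot":[0,0,0]},{"jaw":25,"slide":[0,0,0],"delta_rot":[0,0,0]},{"jaw":25,"slide":[0,0,0],"delta_rot":[0,0,0]},{"jaw":25,"slide":[0,0,0],"delta_rot":[0,0,0]},{"jaw":25,"slide":[0,0,0],"delta_rot":[0,0,0]}]}}

```text
t: 13.02
tcp_pos: [0.5242, 0.028, 0.0593]
tcp_rot: [0.707, 0.707, 0.0, 0.0]
force: [-0.8, -0.2, 2.8]
width: 0.0351
grasp_force: 30.0
```

Emit:
{"method": "drive_tool", "body": {"rows": [{"jaw":25,"slide":[0,0,0],"delta_rot":[0,0,0]},{"jaw":25,"slide":[0,0,0],"delta_rot":[0,0,0]},{"jaw":25,"slide":[0,0,-0.1],"delta_rot":[0,0,0]},{"jaw":25,"slide":[0,0,-0.1],"delta_rot":[0,0,0]},{"jaw":25,"slide":[0,0,0],"delta_rot":[0,0,0]}]}}

```text
t: 13.65
tcp_pos: [0.5248, 0.028, 0.0797]
tcp_rot: [0.707, 0.707, 0.001, 0.001]
force: [0.1, 0.6, -3.3]
width: 0.0346
grasp_force: 30.0
```

```bash
python3 w.py pics/w5.png tamper tamper_dock; python3 -c "
from h import *
plan([.638,-.138,.17],90,1)"
```

```text
tamper tip [320. 259.] 0.58 [0.5262 0.0214]
   reg [276.0, 222.9, 84.2, 133.0] 0.56 rect@top c [525.  -8.] size [117.  68.] ang 89.9
at [0.5239 0.028  0.0787] t 13.9 w 34.7 rotdeg [-0. -0. -0.] step mm 221.1
slide [-1.659, 1.142, -0.914] rot [-0.0002, -0.0, -0.0002]
```

View pics/w5.png

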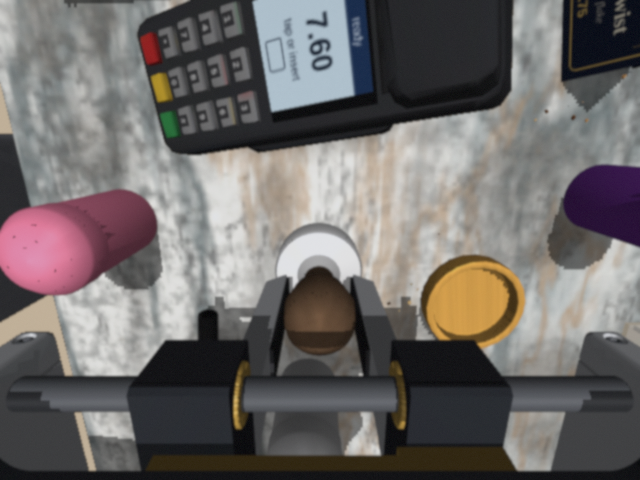

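Emit:
{"method": "drive_tool", "body": {"rows": [{"jaw":25,"slide":[0,0,-0.4],"delta_rot":[0,0,0]},{"jaw":25,"slide":[0,0.2,-0.35],"delta_rot":[0,0,0]},{"jaw":25,"slide":[-0.3,0.3,0],"delta_rot":[0,0,0]},{"jaw":25,"slide":[-0.4,0.3,0],"delta_rot":[0,0,0]},{"jaw":25,"slide":[-0.4,0.2,0],"delta_rot":[0,0,0]}]}}

```text
t: 14.52
tcp_pos: [0.6251, -0.083, 0.1535]
tcp_rot: [0.707, 0.707, 0.0, -0.0]
force: [0.7, 0.5, -3.1]
width: 0.0348
grasp_force: 30.0
```

Emit:
{"method": "drive_tool", "body": {"rows": [{"jaw":25,"slide":[-0.35,0.14,0],"delta_rot":[0,0,0]},{"jaw":25,"slide":[-0.21,0,0.1],"delta_rot":[0,0,0]},{"jaw":25,"slide":[0,0,0.35],"delta_rot":[0,0,0]},{"jaw":25,"slide":[0,0,0.1],"delta_rot":[0,0,0]},{"jaw":25,"slide":[0,0,0],"delta_rot":[0,0,0]}]}}

```text
t: 15.15
tcp_pos: [0.6375, -0.1374, 0.0982]
tcp_rot: [0.707, 0.707, -0.0, -0.001]
force: [-0.4, -0.5, -2.9]
width: 0.0348
grasp_force: 30.0
```

```bash
python3 w.py pics/w6.png tamper tamper_dock; python3 -c "
from h import *
plan([.638,-.138,.17],90,1)"
```

```text
tamper tip [324. 260.] 0.62 [ 0.642  -0.1514]
   reg [276.5, 221.0, 85.3, 136.6] 0.94 rect@top c [ 640. -182.] size [ 74. 126.] ang 7.0
   reg [279.1, 354.6, 96.0, 102.0] 0.42 rect@top c [ 644. -337.] size [55. 96.] ang 89.9
   reg [256.4, 188.8, 128.2, 93.0] 0.62 rect@top c [ 639. -126.] size [74. 93.] ang 88.8
at [ 0.6388 -0.1381  0.1002] t 15.4 w 35.1 rotdeg [ 0.1  0.  -0. ] step mm 69.8
slide [0.001, -0.007, -0.698] rot [0.0006, 0.0001, -0.0001]
```

View pics/w6.png

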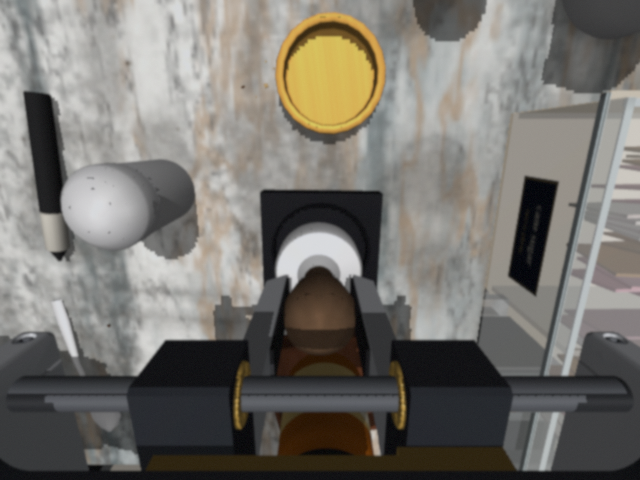

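The dock's far edge runs from (262,190) to (383,190), and the foot spans columns 275 to 362 with its far rim at row 222. I'll compute the offset.

```bash
python3 -c "
from h import *
o=get_obs(); print(o['tcp_pos'])
w=at('wrist',[(262,191),(382.5,190),(319,206)],.018,o); print('dock',w.round(4),'centre',w[:2].mean(0)-[0,.046],'recess y',w[2,1]-.037)
f=at('wrist',[(319,222.5),(275.5,264),(361.5,264)],.071,o); print('foot',f.round(4),'cx',f[1:,0].mean(),'cy',f[0,1]-.029)
"
```

```text
[ 0.63883778 -0.13811743  0.10017077]
dock [[ 0.5971 -0.0914]
 [ 0.6869 -0.0908]
 [ 0.6396 -0.1028]] centre [ 0.64201148 -0.1370974 ] recess y -0.13980589189265977
foot [[ 0.6394 -0.1027]
 [ 0.612  -0.1294]
 [ 0.666  -0.1296]] cx 0.6390488002968724 cy -0.13170064845905158
```

Emit:
{"method": "drive_tool", "body": {"rows": [{"jaw":25,"slide":[-0.03,0.02,0.1],"delta_rot":[0,0,0]},{"jaw":25,"slide":[0,0,0.1],"delta_rot":[0,0,0]},{"jaw":25,"slide":[0,0,0.05],"delta_rot":[0,0,0]},{"jaw":25,"slide":[0,0,0.05],"delta_rot":[0,0,0]},{"jaw":25,"slide":[0,0,0],"delta_rot":[0,0,0]}]}}

```text
t: 16.02
tcp_pos: [0.6397, -0.1411, 0.0684]
tcp_rot: [0.707, 0.707, -0.0, -0.0]
force: [0.4, 0.1, -3.3]
width: 0.0347
grasp_force: 30.0
```

Emit:
{"method": "drive_tool", "body": {"rows": [{"jaw":25,"slide":[0,0,0.03],"delta_rot":[0,0,0]},{"jaw":25,"slide":[0,0,0.02],"delta_rot":[0,0,0]},{"jaw":25,"slide":[0,0,0],"delta_rot":[0,0,0]},{"jaw":25,"slide":[0,0,0],"delta_rot":[0,0,0]},{"jaw":25,"slide":[0,0,0],"delta_rot":[0,0,0]}]}}

```text
t: 16.65
tcp_pos: [0.6404, -0.1416, 0.0654]
tcp_rot: [0.707, 0.707, 0.0, 0.001]
force: [-2.1, 0.4, 5.8]
width: 0.035
grasp_force: 30.0
```

Emit:
{"method": "drive_tool", "body": {"rows": [{"jaw":70,"slide":[0,0,0],"delta_rot":[0,0,0]},{"jaw":70,"slide":[0,0,0],"delta_rot":[0,0,0]},{"jaw":70,"slide":[0,0,0],"delta_rot":[0,0,0]},{"jaw":70,"slide":[0,0,-0.2],"delta_rot":[0,0,0]},{"jaw":70,"slide":[0,0,-0.4],"delta_rot":[0,0,0]}]}}

```text
t: 17.27
tcp_pos: [0.6391, -0.1409, 0.1242]
tcp_rot: [0.707, 0.707, -0.001, -0.001]
force: [0.4, -0.3, -0.5]
width: 0.0701
grasp_force: 0.0
```

Emit:
{"method": "drive_tool", "body": {"rows": [{"jaw":90,"slide":[0,0,-0.4],"delta_rot":[0,0,0]},{"jaw":90,"slide":[0,0,-0.4],"delta_rot":[0,0,0]},{"jaw":90,"slide":[0.25,-0.6,0],"delta_rot":[0,0,0]},{"jaw":90,"slide":[0.25,-0.6,0],"delta_rot":[0,0,0]},{"jaw":90,"slide":[0,-0.05,0],"delta_rot":[0,0,0]}]}}

```text
t: 17.9
tcp_pos: [0.5146, -0.0908, 0.2047]
tcp_rot: [0.707, 0.707, -0.0, -0.003]
force: [0.6, -0.4, 0.8]
width: 0.0897
grasp_force: 0.0
```

Emit:
{"method": "drive_tool", "body": {"rows": [{"jaw":90,"slide":[0,0,0],"delta_rot":[0,0,0]},{"jaw":90,"slide":[0,0,0],"delta_rot":[0,0,0]},{"jaw":90,"slide":[0,0,0],"delta_rot":[0,0,0]},{"jaw":90,"slide":[0,0,0],"delta_rot":[0,0,0]},{"jaw":90,"slide":[0,0,0],"delta_rot":[0,0,0]}]}}

```text
t: 18.52
tcp_pos: [0.5198, -0.0932, 0.2038]
tcp_rot: [0.707, 0.707, -0.0, -0.0]
force: [-0.2, 0.3, -0.8]
width: 0.09
grasp_force: 0.0
```

```bash
python3 w.py pics/w7.png cocoa_shaker tamper tamper_dock; python3 -c "
from h import *
plan([.514,-.091,.05],90,1)"
```

```text
tamper tip [423. 259.] 0.74 [ 0.6431 -0.1451]
   reg [399.7, 235.8, 68.4, 75.7] 0.62 rect@top c [ 662. -160.] size [ 58. 106.] ang 50.8
cocoa_shaker tip [529.  54.] 0.91 [0.7292 0.0712]
cocoa_shaker tip [315. 216.] 0.77 [ 0.5162 -0.0923]
   reg [288.0, 193.0, 55.5, 66.0] 0.94 rect@top c [ 512. -109.] size [63. 75.] ang 18.7
   reg [506.2, 0.0, 117.5, 82.2] 0.88 rect@top c [762.  84.] size [114.  62.] ang 13.1
   reg [377.2, 214.5, 96.7, 80.5] 0.57 rect@top c [ 637. -136.] size [97. 96.] ang 0.3
at [ 0.5197 -0.093   0.204 ] t 18.88 w 90.2 rotdeg [-0. -0. -0.] step mm 154.1
slide [0.02, -0.057, 1.54] rot [-0.0, -0.0, -0.0002]
```

View pics/w7.png

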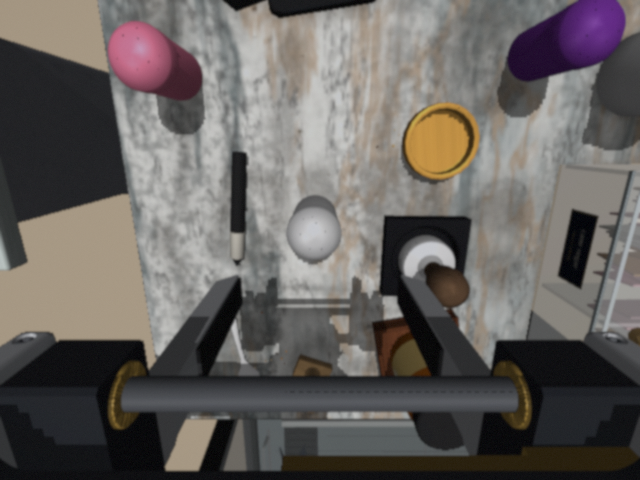

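The tamper sits in the dock recess (430,250). The grey shaker is at (314,232).

Emit:
{"method": "drive_tool", "body": {"rows": [{"jaw":90,"slide":[0.02,-0.045,0.3],"delta_rot":[0,0,0]},{"jaw":90,"slide":[0,0,0.45],"delta_rot":[0,0,0]},{"jaw":90,"slide":[0,0,0.45],"delta_rot":[0,0,0]},{"jaw":90,"slide":[0,0,0.3],"delta_rot":[0,0,0]},{"jaw":90,"slide":[0,0,0.14],"delta_rot":[0,0,0]}]}}

```text
t: 19.5
tcp_pos: [0.5144, -0.0909, 0.0385]
tcp_rot: [0.707, 0.707, -0.001, -0.001]
force: [0.7, -0.3, -0.3]
width: 0.0901
grasp_force: 0.0
```

Emit:
{"method": "drive_tool", "body": {"squeeze": 20, "rows": [{"jaw":90,"slide":[0,0,0],"delta_rot":[0,0,0]},{"jaw":40,"slide":[0,0,0],"delta_rot":[0,0,0]},{"jaw":40,"slide":[0,0,0],"delta_rot":[0,0,0]},{"jaw":40,"slide":[0,0,0],"delta_rot":[0,0,0]},{"jaw":40,"slide":[0,0,0],"delta_rot":[0,0,0]}]}}

```text
t: 20.12
tcp_pos: [0.5154, -0.091, 0.0403]
tcp_rot: [0.707, 0.707, 0.0, 0.0]
force: [-0.8, -0.1, 0.2]
width: 0.0534
grasp_force: 0.0
```

Emit:
{"method": "drive_tool", "body": {"rows": [{"jaw":40,"slide":[0,0,0],"delta_rot":[0,0,0]},{"jaw":40,"slide":[0,0,0],"delta_rot":[0,0,0]},{"jaw":40,"slide":[0,0,-0.1],"delta_rot":[0,0,0]},{"jaw":40,"slide":[0,0,-0.1],"delta_rot":[0,0,0]},{"jaw":40,"slide":[0,0,0],"delta_rot":[0,0,0]}]}}

```text
t: 20.75
tcp_pos: [0.5159, -0.0912, 0.0609]
tcp_rot: [0.707, 0.707, 0.001, 0.001]
force: [0.7, -0.4, -1.7]
width: 0.049
grasp_force: 20.0
```

```bash
python3 w.py pics/w8.png cocoa_shaker shaker_ring; python3 -c "
from h import *
plan([.643,-.013,.05],90,1)"
```

```text
cocoa_shaker tip [93. 35.] 0.67 [0.3806 0.0527]
cocoa_shaker tip [317. 268.] 0.66 [ 0.5153 -0.0978]
   reg [264.6, 234.8, 114.6, 141.9] 0.76 rect@top c [ 517. -133.] size [ 86. 116.] ang 1.4
   reg [0.0, 0.0, 129.0, 76.1] 0.59 rect@top c [363.  50.] size [81. 42.] ang 0.0
shaker_ring tip [511. 144.] 0.73 [ 0.6428 -0.0104]
   reg [458.5, 78.0, 133.8, 127.1] 0.78 rect@top c [641. -12.] size [74. 80.] ang 78.3
at [ 0.515  -0.0909  0.0597] t 21.0 w 49.1 rotdeg [-0. -0. -0.] step mm 150.2
slide [0.78, 1.28, 0.097] rot [-0.0002, -0.0, -0.0002]
```

Emit:
{"method": "drive_tool", "body": {"rows": [{"jaw":40,"slide":[0,0,-0.3],"delta_rot":[0,0,0]},{"jaw":40,"slide":[0.15,0.15,-0.25],"delta_rot":[0,0,0]},{"jaw":40,"slide":[0.25,0.4,0],"delta_rot":[0,0,0]},{"jaw":40,"slide":[0.25,0.4,0],"delta_rot":[0,0,0]},{"jaw":40,"slide":[0.14,0.33,0],"delta_rot":[0,0,0]}]}}

```text
t: 21.62
tcp_pos: [0.6444, -0.0098, 0.1145]
tcp_rot: [0.707, 0.708, 0.0, -0.0]
force: [-0.6, -0.6, -1.9]
width: 0.0491
grasp_force: 20.0
```

Emit:
{"method": "drive_tool", "body": {"rows": [{"jaw":40,"slide":[0,0,0.2],"delta_rot":[0,0,0]},{"jaw":40,"slide":[0,0,0.2],"delta_rot":[0,0,0]},{"jaw":40,"slide":[0,0,0],"delta_rot":[0,0,0]},{"jaw":40,"slide":[0,0,0],"delta_rot":[0,0,0]},{"jaw":40,"slide":[0,0,0],"delta_rot":[0,0,0]}]}}

```text
t: 22.25
tcp_pos: [0.6436, -0.0126, 0.0758]
tcp_rot: [0.708, 0.707, 0.0, 0.0]
force: [0.3, -0.2, -0.9]
width: 0.0489
grasp_force: 20.0
```

```bash
python3 w.py pics/w9.png cocoa_shaker shaker_ring; python3 -c "
from h import *
plan([.643,-.012,.045],90,1)"
```

```text
cocoa_shaker tip [442. 140.] 0.75 [0.7302 0.0706]
cocoa_shaker tip [318. 269.] 0.68 [ 0.6437 -0.0254]
   reg [410.4, 81.0, 141.9, 114.3] 0.88 rect@top c [759.  74.] size [74. 98.] ang 70.2
   reg [266.0, 236.5, 108.3, 137.2] 0.76 rect@top c [644. -63.] size [ 91. 123.] ang 1.3
shaker_ring tip [322. 251.] 0.73 [ 0.6462 -0.0112]
   reg [269.0, 201.6, 107.2, 83.6] 0.62 rect@top c [646.  -1.] size [59. 74.] ang 87.6
   reg [264.2, 237.7, 113.1, 137.6] 0.47 rect@top c [645. -53.] size [113.  84.] ang 89.7
at [ 0.6435 -0.0121  0.0754] t 22.5 w 48.9 rotdeg [ 0. -0. -0.] step mm 30.4
slide [0.001, -0.005, 0.304] rot [0.0002, -0.0, -0.0003]
```

View pics/w9.png

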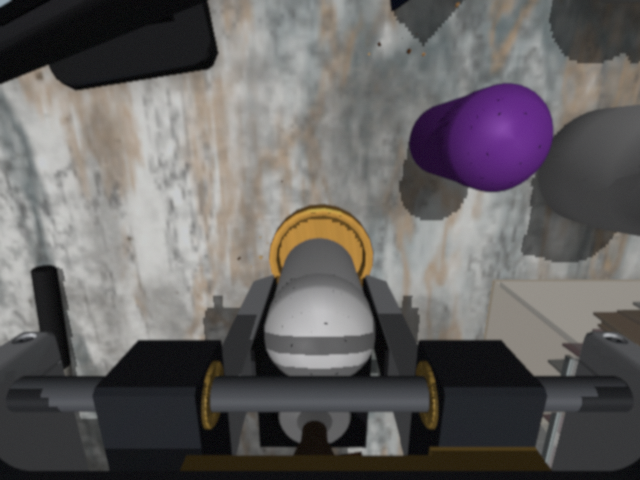

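The shaker bottom is centred over the ring, which spans columns 270 to 373 with its far rim at row 206. Now I lower and release.

Emit:
{"method": "drive_tool", "body": {"rows": [{"jaw":40,"slide":[0,0.01,0.1],"delta_rot":[0,0,0]},{"jaw":40,"slide":[0,0,0.1],"delta_rot":[0,0,0]},{"jaw":40,"slide":[0,0,0.06],"delta_rot":[0,0,0]},{"jaw":40,"slide":[0,0,0.04],"delta_rot":[0,0,0]},{"jaw":40,"slide":[0,0,0],"delta_rot":[0,0,0]}]}}

```text
t: 23.12
tcp_pos: [0.6443, -0.0123, 0.0449]
tcp_rot: [0.707, 0.707, -0.0, 0.0]
force: [-0.5, 0.8, -1.2]
width: 0.0489
grasp_force: 20.0
```

Emit:
{"method": "drive_tool", "body": {"rows": [{"jaw":40,"slide":[0,0,0],"delta_rot":[0,0,0]},{"jaw":80,"slide":[0,0,0],"delta_rot":[0,0,0]},{"jaw":80,"slide":[0,0,0],"delta_rot":[0,0,0]},{"jaw":80,"slide":[0,0,0],"delta_rot":[0,0,0]},{"jaw":80,"slide":[0,0,-0.2],"delta_rot":[0,0,0]}]}}

```text
t: 23.75
tcp_pos: [0.643, -0.012, 0.0644]
tcp_rot: [0.707, 0.707, -0.001, -0.001]
force: [0.0, 0.7, -0.1]
width: 0.0796
grasp_force: 0.0
```

Emit:
{"method": "drive_tool", "body": {"rows": [{"jaw":60,"slide":[0,0,-0.4],"delta_rot":[0,0,0]},{"jaw":60,"slide":[0,0,-0.45],"delta_rot":[0,0,0]},{"jaw":60,"slide":[0,0,-0.45],"delta_rot":[0,0,0]},{"jaw":60,"slide":[0,0,0],"delta_rot":[0,0,0]},{"jaw":60,"slide":[0,0,0],"delta_rot":[0,0,0]}]}}

```text
t: 24.38
tcp_pos: [0.644, -0.0119, 0.1955]
tcp_rot: [0.707, 0.707, 0.0, -0.0]
force: [0.2, -0.2, 0.3]
width: 0.0601
grasp_force: 0.0
```

```bash
python3 -c "
from h import *
o=get_obs();print(o['tcp_pos'],o['t'])
im=grab_frame('top')
r=regions_of('teaspoon','top')[0]; ys,xs=np.nonzero(r['pixels']); w=at('top',np.c_[xs,ys],.004)
(c,ax)=cv2.PCACompute(w.astype(np.float32),None,maxComponents=1); t=(w-c)@ax[0]
print(r['confidence'],c,ax,t.min(),t.max(),c+ax*(t.max()+t.min())/2)
for b in np.linspace(t.min(),t.max(),8): 
  m=abs(t-b)<.01; print(round(b,3),w[m].mean(0).round(4))
plan([.42,-.25,.2],90,1)
"
```

```text
[ 0.64396971 -0.01192408  0.19548384] 24.375
0.61 [[ 0.42167038 -0.27415395]] [[-0.17316453  0.98489296]] -0.057040574442834543 0.08510420171598634 [[ 0.41924056 -0.26033411]]
-0.057 [ 0.4311 -0.3249]
-0.037 [ 0.428  -0.3105]
-0.016 [ 0.4246 -0.2923]
0.004 [ 0.4213 -0.2704]
0.024 [ 0.4173 -0.2499]
0.044 [ 0.414  -0.2302]
0.065 [ 0.4104 -0.2098]
0.085 [ 0.4081 -0.1953]
at [ 0.6434 -0.0119  0.1941] t 24.48 w 60.2 rotdeg [-0.1 -0.  -0. ] step mm 326.5
slide [-2.383, -2.232, -0.055] rot [-0.0007, -0.0001, -0.0003]
```

Emit:
{"method": "drive_tool", "body": {"rows": [{"jaw":40,"slide":[-0.2,-0.35,0],"delta_rot":[0,0,0]},{"jaw":40,"slide":[-0.4,-0.45,0],"delta_rot":[0,0,0]},{"jaw":40,"slide":[-0.45,-0.4,0],"delta_rot":[0,0,0]},{"jaw":40,"slide":[-0.45,-0.4,0],"delta_rot":[0,0,0]},{"jaw":40,"slide":[-0.45,-0.4,0.1],"delta_rot":[0,0,0]}]}}

```text
t: 25.1
tcp_pos: [0.4426, -0.2082, 0.1846]
tcp_rot: [0.707, 0.707, -0.0, 0.0]
force: [1.0, -0.8, 0.5]
width: 0.0398
grasp_force: 0.0
```

Emit:
{"method": "drive_tool", "body": {"rows": [{"jaw":40,"slide":[-0.35,-0.15,0.3],"delta_rot":[0,0,0]},{"jaw":40,"slide":[-0.18,-0.09,0.3],"delta_rot":[0,0,-0.028]},{"jaw":40,"slide":[0,0,0.2],"delta_rot":[0,0,-0.028]},{"jaw":40,"slide":[0,0,0],"delta_rot":[0,0,0]},{"jaw":40,"slide":[0,0,0],"delta_rot":[0,0,0]}]}}

```text
t: 25.72
tcp_pos: [0.4202, -0.2598, 0.1051]
tcp_rot: [0.643, 0.766, -0.0, -0.0]
force: [0.5, -0.3, 0.3]
width: 0.04
grasp_force: 0.0
```

```bash
python3 w.py pics/w10.png teaspoon; python3 -c "
from h import *
o=get_obs()
r=regions_of('teaspoon','wrist')[0]; ys,xs=np.nonzero(r['pixels']); w=at('wrist',np.c_[xs,ys],.006,o)
for b in np.arange(-.34,-.18,.015): 
  m=abs(w[:,1]-b)<.005
  if m.any(): print(round(b,3),w[m].mean(0).round(4),np.ptp(w[m][:,0]).round(4))
plan([.42,-.26,.0095],100,1)
"
```

```text
teaspoon tip [317. 240.] 0.67 [ 0.4188 -0.2587]
   reg [301.3, 157.8, 34.8, 161.1] 0.75 rect@top c [ 419. -259.] size [ 27. 141.] ang 10.6
-0.325 [ 0.43   -0.3231] 0.0197
-0.31 [ 0.4291 -0.31  ] 0.0279
-0.295 [ 0.4276 -0.2955] 0.0239
-0.28 [ 0.424  -0.2806] 0.0088
-0.265 [ 0.4212 -0.2648] 0.0058
-0.25 [ 0.4186 -0.2498] 0.0075
-0.235 [ 0.4158 -0.2348] 0.0089
-0.22 [ 0.4131 -0.22  ] 0.0106
-0.205 [ 0.4106 -0.2051] 0.0114
-0.19 [ 0.4086 -0.192 ] 0.01
at [ 0.4207 -0.2598  0.1056] t 25.93 w 39.9 rotdeg [0.1 0.  0. ] step mm 96.1
slide [0.0, -0.008, 0.961] rot [0.0003, 0.0003, 0.0003]
```

View pics/w10.png

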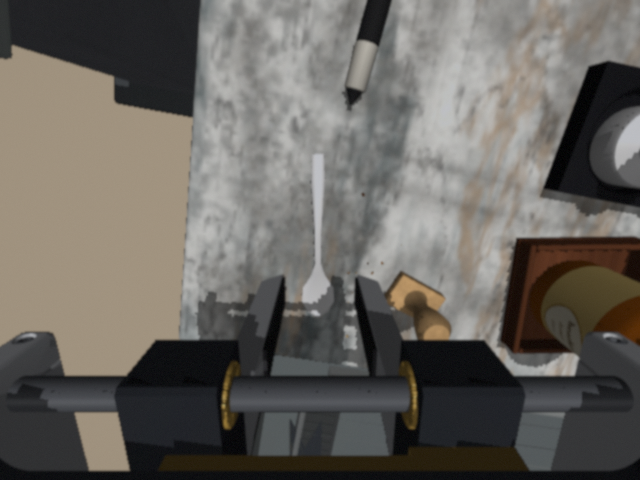

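The spoon lies along the tool's x axis (318,155 to 318,300), with the handle end at the top and the bowl at (316,290). The gripper is centred on it.

Emit:
{"method": "drive_tool", "body": {"rows": [{"jaw":40,"slide":[0,0,0.35],"delta_rot":[0,0,0]},{"jaw":40,"slide":[0,0,0.35],"delta_rot":[0,0,0]},{"jaw":40,"slide":[0,0,0.18],"delta_rot":[0,0,0]},{"jaw":40,"slide":[0,0,0.07],"delta_rot":[0,0,0]},{"jaw":40,"slide":[0,0,0],"delta_rot":[0,0,0]}]}}

```text
t: 26.55
tcp_pos: [0.4203, -0.26, 0.0102]
tcp_rot: [0.643, 0.766, -0.0, 0.0]
force: [0.4, -0.4, -0.0]
width: 0.0405
grasp_force: 0.0
```

Emit:
{"method": "drive_tool", "body": {"squeeze": 12, "rows": [{"jaw":0,"slide":[0,0,0],"delta_rot":[0,0,0]},{"jaw":0,"slide":[0,0,0],"delta_rot":[0,0,0]},{"jaw":0,"slide":[0,0,0],"delta_rot":[0,0,0]},{"jaw":0,"slide":[0,0,0],"delta_rot":[0,0,0]},{"jaw":0,"slide":[0,0,0],"delta_rot":[0,0,0]}]}}

```text
t: 27.18
tcp_pos: [0.4201, -0.26, 0.0101]
tcp_rot: [0.643, 0.766, 0.0, 0.0]
force: [-0.6, -0.1, 2.6]
width: 0.0052
grasp_force: 12.0
```

Emit:
{"method": "drive_tool", "body": {"rows": [{"jaw":0,"slide":[0,0,-0.2],"delta_rot":[0,0,0]},{"jaw":0,"slide":[0,0,-0.4],"delta_rot":[0,0,0]},{"jaw":0,"slide":[0,0,-0.5],"delta_rot":[0,0,0]},{"jaw":0,"slide":[0,0,-0.5],"delta_rot":[0,0,0]},{"jaw":0,"slide":[0,0,-0.4],"delta_rot":[0,0,0]}]}}

```text
t: 27.8
tcp_pos: [0.4201, -0.26, 0.2119]
tcp_rot: [0.643, 0.766, 0.0, 0.001]
force: [0.9, 0.7, -0.9]
width: 0.005
grasp_force: 12.0
```

Emit:
{"method": "drive_tool", "body": {"rows": [{"jaw":0,"slide":[0.3,0.1,0],"delta_rot":[0,0,0]},{"jaw":0,"slide":[0.5,0.15,0],"delta_rot":[0,0,0]},{"jaw":0,"slide":[0.5,0.15,0],"delta_rot":[0,0,0]},{"jaw":0,"slide":[0.5,0.15,0],"delta_rot":[0,0,0]},{"jaw":0,"slide":[0.5,0.15,0],"delta_rot":[0,0,0]}]}}

```text
t: 28.42
tcp_pos: [0.4488, -0.0196, 0.21]
tcp_rot: [0.643, 0.766, 0.0, -0.0]
force: [0.2, -0.1, -0.1]
width: 0.0051
grasp_force: 12.0
```

Emit:
{"method": "drive_tool", "body": {"rows": [{"jaw":0,"slide":[0.2,0.05,0],"delta_rot":[0,0,0.039]},{"jaw":0,"slide":[0.4,-0.06,0],"delta_rot":[0,0,0]},{"jaw":0,"slide":[0.5,-0.07,0],"delta_rot":[0,0,0]},{"jaw":0,"slide":[0.5,-0.07,0],"delta_rot":[0,0,0]},{"jaw":0,"slide":[0.5,-0.07,0],"delta_rot":[0,0,0]}]}}

```text
t: 29.05
tcp_pos: [0.4128, 0.1891, 0.21]
tcp_rot: [0.688, 0.725, 0.0, -0.0]
force: [0.7, 0.6, 0.3]
width: 0.0052
grasp_force: 12.0
```

Emit:
{"method": "drive_tool", "body": {"rows": [{"jaw":0,"slide":[0.4,-0.07,0],"delta_rot":[0,0,0]},{"jaw":0,"slide":[0.3,-0.05,0],"delta_rot":[0,0,0]},{"jaw":0,"slide":[0,0,0],"delta_rot":[0,0,0]},{"jaw":0,"slide":[0,0,0],"delta_rot":[0,0,0]},{"jaw":0,"slide":[0,0,0],"delta_rot":[0,0,0]}]}}

```text
t: 29.68
tcp_pos: [0.3981, 0.2555, 0.21]
tcp_rot: [0.689, 0.725, -0.0, 0.0]
force: [0.1, -0.5, -0.9]
width: 0.005
grasp_force: 12.0
```

```bash
python3 w.py pics/w11.png spoon_tray teaspoon; python3 -c "
from h import *
plan([.392,.288,.10],93,1)
"
```

```text
teaspoon tip [319. 287.] 0.67 [0.4037 0.1656]
   reg [310.3, 164.3, 24.7, 210.7] 0.7 rect@top c [403. 179.] size [ 22. 276.] ang 2.4
   reg [280.5, 97.4, 69.0, 166.7] 0.55 rect@top c [393. 289.] size [ 70. 182.] ang 3.4
spoon_tray tip [316. 186.] 0.74 [0.3942 0.2888]
   reg [281.0, 97.7, 70.6, 167.8] 0.88 rect@top c [393. 290.] size [ 71. 178.] ang 2.8
at [0.3979 0.2564 0.21  ] t 29.93 w 5.2 rotdeg [ 0. -0. -0.] step mm 114.6
slide [0.319, -0.043, 1.1] rot [0.0, -0.0, -0.0003]
```

View pics/w11.png

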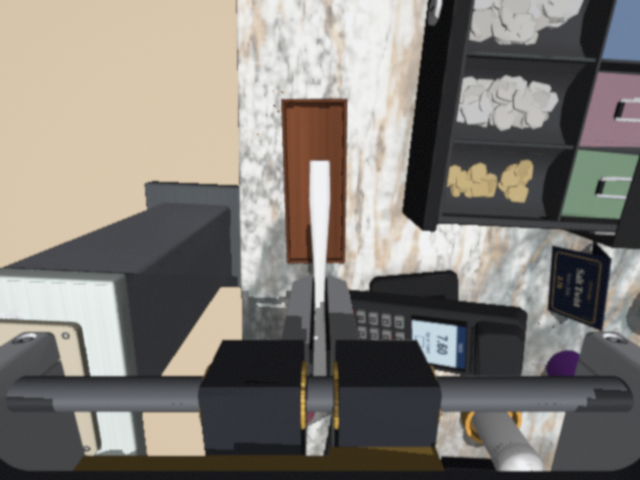

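The spoon is held level, with its end at (319,162), over the tray (282–347, 100–262). I'll check the gripper body's clearance to the cash drawer edge at columns 405–438.

```bash
python3 -c "
from h import *
o=get_obs()
for z in (0,.03,.05,.07,.09): print(z,at('wrist',[(404,215),(437,225)],z,o).round(3).tolist(),at('top',[(217,254),(217,249)],z).round(3).tolist())
im=cv2.imread('pics/w11.png'); print(im[200,380:460:3].mean(1).astype(int)); print(im[130,390:470:3].mean(1).astype(int))
"
```

```text
0 [[0.496, 0.262], [0.536, 0.252]] [[0.491, 0.27], [0.503, 0.27]]
0.03 [[0.488, 0.268], [0.525, 0.259]] [[0.486, 0.264], [0.499, 0.264]]
0.05 [[0.483, 0.272], [0.517, 0.263]] [[0.483, 0.26], [0.496, 0.26]]
0.07 [[0.477, 0.276], [0.51, 0.268]] [[0.48, 0.256], [0.492, 0.256]]
0.09 [[0.472, 0.28], [0.502, 0.273]] [[0.477, 0.252], [0.489, 0.253]]
[232 233 233 224 208 215 181 175  47  15  14  16  12  17  15  18  38  39
  40  40  51  63  66  65  66  66  66]
[237 231 219 217 218 195 177 161  16  16  14  12  13  18  13  18  40  39
  40  41  43  65  62  62  64  63  64]
```

The drawer face is at x≈0.493, and the body reaches at most 0.48, so it clears. Lowering the spoon.

Emit:
{"method": "drive_tool", "body": {"rows": [{"jaw":0,"slide":[0.33,-0.073,0],"delta_rot":[0,0,0]},{"jaw":0,"slide":[0,0,0.3],"delta_rot":[0,0,0]},{"jaw":0,"slide":[0,0,0.4],"delta_rot":[0,0,0]},{"jaw":0,"slide":[0,0,0.4],"delta_rot":[0,0,0]},{"jaw":0,"slide":[0,0,0.3],"delta_rot":[0,0,0]}]}}

```text
t: 30.55
tcp_pos: [0.3885, 0.2892, 0.0685]
tcp_rot: [0.688, 0.725, -0.0, -0.0]
force: [0.9, 0.1, 0.1]
width: 0.0055
grasp_force: 12.0
```

Emit:
{"method": "drive_tool", "body": {"rows": [{"jaw":0,"slide":[0,0,0.2],"delta_rot":[0,0,0]},{"jaw":0,"slide":[0,0,0.13],"delta_rot":[0,0,0]},{"jaw":0,"slide":[0,0,0.08],"delta_rot":[0,0,0]},{"jaw":0,"slide":[0,0,0],"delta_rot":[0,0,0]},{"jaw":0,"slide":[0,0,0],"delta_rot":[0,0,0]}]}}

```text
t: 31.18
tcp_pos: [0.3891, 0.2897, 0.0295]
tcp_rot: [0.688, 0.725, 0.001, 0.0]
force: [0.0, 1.0, -0.4]
width: 0.0053
grasp_force: 12.0
```

Emit:
{"method": "drive_tool", "body": {"rows": [{"jaw":0,"slide":[0,0,0.08],"delta_rot":[0,0,0]},{"jaw":0,"slide":[0,0,0.05],"delta_rot":[0,0,0]},{"jaw":0,"slide":[0,0,0.02],"delta_rot":[0,0,0]},{"jaw":0,"slide":[0,0,0],"delta_rot":[0,0,0]},{"jaw":0,"slide":[0,0,0],"delta_rot":[0,0,0]}]}}

```text
t: 31.8
tcp_pos: [0.3884, 0.2894, 0.0141]
tcp_rot: [0.688, 0.725, -0.0, -0.0]
force: [-0.5, -1.1, 3.6]
width: 0.0053
grasp_force: 12.0
```

Emit:
{"method": "drive_tool", "body": {"rows": [{"jaw":20,"slide":[0,0,0],"delta_rot":[0,0,0]},{"jaw":20,"slide":[0,0,0],"delta_rot":[0,0,0]},{"jaw":20,"slide":[0,0,0],"delta_rot":[0,0,0]},{"jaw":20,"slide":[0,0,-0.1],"delta_rot":[0,0,0]},{"jaw":20,"slide":[0,0,-0.3],"delta_rot":[0,0,0]}]}}

```text
t: 32.42
tcp_pos: [0.388, 0.2888, 0.0539]
tcp_rot: [0.688, 0.725, -0.001, -0.0]
force: [0.7, -0.2, -0.3]
width: 0.0201
grasp_force: 0.0
```

Emit:
{"method": "drive_tool", "body": {"rows": [{"jaw":20,"slide":[0,0,-0.4],"delta_rot":[0,0,0]},{"jaw":20,"slide":[0,0,-0.5],"delta_rot":[0,0,0]},{"jaw":20,"slide":[0,0,-0.5],"delta_rot":[0,0,0]},{"jaw":20,"slide":[0,0,-0.4],"delta_rot":[0,0,0]},{"jaw":20,"slide":[0,0,-0.3],"delta_rot":[0,0,0]}]}}

```text
t: 33.05
tcp_pos: [0.3888, 0.2894, 0.2665]
tcp_rot: [0.688, 0.725, 0.001, -0.0]
force: [0.2, -0.5, -0.5]
width: 0.0199
grasp_force: 0.0
```

Emit:
{"method": "drive_tool", "body": {"rows": [{"jaw":20,"slide":[0,0,0],"delta_rot":[0,0,0]},{"jaw":20,"slide":[0,0,0],"delta_rot":[0,0,0]},{"jaw":20,"slide":[0,0,0],"delta_rot":[0,0,0]},{"jaw":20,"slide":[0,0,0],"delta_rot":[0,0,0]},{"jaw":20,"slide":[0,0,0],"delta_rot":[0,0,0]}]}}

```text
t: 33.67
tcp_pos: [0.3886, 0.2893, 0.2635]
tcp_rot: [0.688, 0.725, -0.001, 0.0]
force: [-0.3, -0.0, 0.6]
width: 0.0199
grasp_force: 0.0
```

```bash
python3 w.py pics/w12.png spoon_tray teaspoon; python3 -c "
from h import *
s=grab_frame('scene'); t=grab_frame('top'); w=cv2.imread('pics/w12.png')
a=cv2.resize(s[180:400,220:500],None,fx=1.4,fy=1.4); b=cv2.resize(t[150:310,160:480],(392,196)); c=cv2.resize(w,(400,300))
O=np.zeros((600,800,3),np.uint8); O[:308,:392]=a; O[310:506,:392]=b; O[:300,400:]=c; O[310:550,400:720]=cv2.resize(s,(320,240))
cv2.imwrite('pics/final.png',O)"
```

```text
teaspoon tip [318. 207.] 0.67 [0.3881 0.2877]
   reg [308.4, 151.3, 23.4, 106.8] 0.7 rect@top c [390. 290.] size [ 28. 142.] ang 3.0
spoon_tray tip [323. 209.] 0.6 [0.3945 0.2853]
   reg [293.0, 134.7, 59.1, 138.5] 0.71 rect@top c [393. 290.] size [ 68. 177.] ang 3.2
```

View pics/final.png

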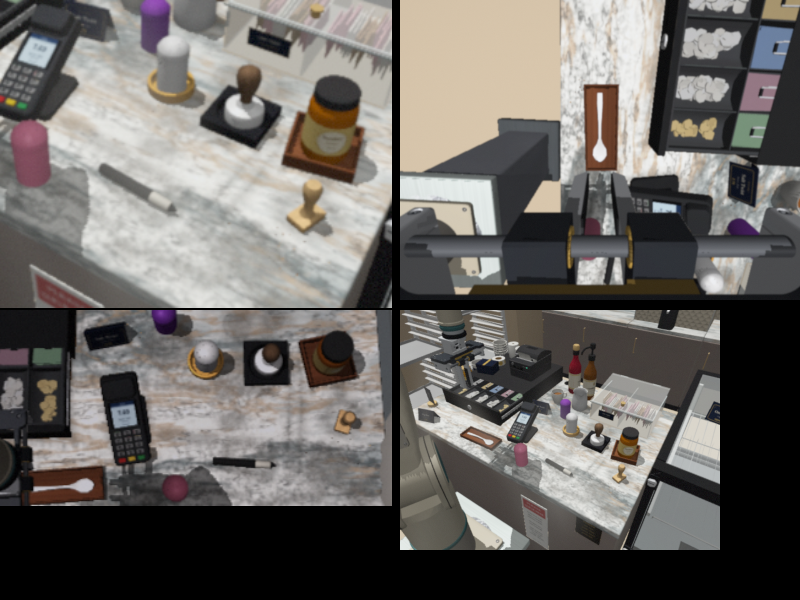

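In the final view all four things are in their holders: shaker (172,70), tamper (245,100), jar (330,115) and spoon (600,130). The stamp (307,205) and marker (140,190) have not moved, and the gripper is clear.

```bash
python3 -c "
from station import *
print(close_job())"
```

```text
the job is handed in; nothing more can be done
None
```

I handed the job in at about 34 s: the honey jar, tamper, cocoa shaker and teaspoon are each in their own holder, in the order asked, the stamp and marker were left where they were, and the gripper is open and clear of everything.

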